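# Restock the soldering bench's holders

### The job

Restock this soldering bench. In the two-place spool tray, first bring the started spool forward from the rear ring to the front ring, then stand the new large spool behind it on the rear ring; also put the flux tin, the small reel and the tip case into the dish or tray that matches each in shape and size. Everything ends upright and flat on the floor of its holder, and the circuit board under repair is left alone.

Things in the scene. Friction and masses are not known exactly. Their poses are not given: they have to be found in the camera images.
- spool_lane: Fixed tray, black floor and grey rim, for two large spools, 154 (its x) x 82 mm, inside 144 x 72 mm, floor 4 mm above the bench. Rim 8 mm high on the sides and the front end (-x, towards the robot); the rear end (+x) has a 30 mm high wall. White rings: front ring at x = -36 mm, rear ring at x = +36 mm, y = 0. Origin: centre of underside. Yaw within 0.2 rad.
- old_spool: The started large solder spool: dark plastic flanges 56 mm in diameter and 6 mm thick at bottom and top, 50 mm high, thin winding 42 mm across between them, open cardboard hub on top. 0.15 to 0.33 kg. Stands at the start on the rear ring of the spool lane. Origin at the centre of the underside, z up.
- new_spool: The new, full large solder spool: dark plastic flanges 56 mm in diameter and 6 mm thick, 50 mm high, winding 53 mm across, a paper seal over the hub on top. 0.36 to 0.59 kg. Stands upright on the bench. Origin at the centre of the underside, z up.
- small_reel: Small solder reel: dark flanges 34 mm in diameter and 5 mm thick, 36 mm high, winding 31 mm across, open cardboard hub on top. 0.1 kg. Stands upright on the bench. Origin at the centre of the underside, z up.
- flux_tin: Round plain aluminium flux tin, closed lid 52 mm in diameter and 10 mm deep, body 51 mm, 34 mm high overall. 0.06 to 0.13 kg. Stands upright on the bench. Origin at the centre of the underside, z up.
- tip_case: Oblong grey plastic case for soldering tips, 96 mm (its x) x 42 mm (its y) x 30 mm high, closed, a dark band round it. 0.08 to 0.16 kg. Lies flat on the bench, its x within 0.4 rad of the bench's x. Origin at the centre of the underside, z up.
- tin_dish: Fixed round dish, black floor and grey rim, the larger of the two: inside 68 mm across, outside 76 mm, rim 8 mm high, floor 4 mm above the bench. For the flux tin. Origin at the centre of the underside.
- reel_dish: Fixed round dish, black floor and grey rim, the smaller of the two: inside 48 mm across, outside 56 mm, rim 8 mm high, floor 4 mm above the bench. For the small reel. Origin at the centre of the underside.
- case_tray: Fixed oblong tray, black floor and grey rim, inside 112 mm (its x) x 58 mm (its y), outside 120 x 66 mm, rim 8 mm high all round, floor 4 mm above the bench. For the tip case, either way round. Origin at the centre of the underside. Turned at most 0.25 rad from the bench's x.
- board: Loose dark circuit board under repair, 85 mm (x) x 50 mm (y), 10 mm high with its parts, lying on the bench among the things: to be left alone. Origin at the centre of the underside.
There are look-alikes about, which are no part of the job. What is shaped like the new_spool but orange or purple is not meant.

How it is judged:
By the outcome, as a careful person would: the job done as asked, in the order asked, and still so for the second after the job is handed in, with the robot touching nothing.
It also fails if it takes over 104 s, if anything falls off the work surface, if the arm or the gripper's body presses on something with over 40 N, if the wrist force passes 120 N, or if a joint passes its speed limit or range.

### The arm

A 6-joint arm with a two-finger parallel gripper is mounted at the origin on the work surface. World frame = base frame: x ahead of the robot, y to its left, z up, the work surface at z = 0. Lengths are in m, angles in degrees, forces in N, time in s.
With the tool pointing down it reaches from about 0.3 to 0.75 m from the base axis. Payload 8.5 kg.
Tool frame: the origin (TCP) lies midway between the tips of the shut fingers; the grasp point (between the pads) lies 19 mm behind it (env.pinch_z is the z of the grasp point in the tool frame, in m); z points along the fingers, y is the line along which they close (so a half turn about z gives the same grasp; the last joint's range is limited). The gripper opens to 85 mm and grips with 20 to 120 N. Pads are 22 mm wide; open, the fingers measure 114 mm over their backs; the gripper's body (76 mm by 85 mm) begins 54 mm behind the grasp point. The pads swing forward as they close: fully open they stand 13 mm farther back than shut.
Start: joints at [51.664, 21.807, 74.336, -0, 83.858, -12.336], TCP at [0.241, 0.494, 0.231] pointing down, gripper open.
Joint ranges: [-178.18, 178.18], [-50.72, 133.34], [12.68, 142.11], [-81.47, 261.47], [9.98, 163.14], [-165.26, 165.26]. Speed limits (degrees/s): [136.94, 136.94, 180, 180, 180, 180].

### API

Orientations are given as a 3x3 rotation matrix whose columns are the frame's x, y, z axes.
In Python, from rig import env gives the robot as it stands.
- The arm moves only by the tool arm_command, never from a script. Its argument "deltas" is a list of rows, each an object of numbers: "rx", "ry", "rz": the turn, a rotation vector about the tool's x, y, z in rad; "dx", "dy", "dz": the shift along the tool's x, y, z in m; "fingers": the finger opening in m, from 0 to 0.0854. In form: [{"rx": .., "ry": .., "rz": .., "dx": .., "dy": .., "dz": .., "fingers": ..}, ...]. A call has 1 to 12 rows; each row shifts and turns the commanded pose from where the row before left it, along the tool's axes as they then stand; what a row does not reach is not made up. A row lasts 1/10 s, in which the tool goes at most 50 mm and 8.59 degrees, less where a joint would pass 70% of its speed; a pose out of reach is approached as far as the arm can. A call is refused whole if a number of a shift passes 0.05 or a number of a turn 0.15, either way. A call with a gripper value outside its range is refused whole. The fingers move at their own pace and stop on an object; "squeeze" is the grip in N (left out, the last holds). Time passes only in rows, so rows that do not move let the fingers close. It gives the time, the measured TCP pose, the force, the opening and the grip force at its end, in the units of the state.
- env.observe(): the state, without advancing time (a new reading comes with each control period).
- env.get_image(name): name is "scene" or "top"; returns a dict with "color" (480x640x3 uint8, blue, green, red), "camera_matrix" (3x3 intrinsics, pixels), "k1" (the pictures are not rectified: a ray, as slopes to the right and down, at radius r is drawn at 1 + k1 r^2 times it, then the intrinsics apply), "eye" and "orientation" of the camera in the world. Camera axes: x right, y up, looking along -z (the intrinsics and any distortion apply to the point x, -y, -z); pixel columns grow to the right and rows downward; lengths in m; the calibration is good to about 2 mm. A picture is of the moment at which its call begins. There is no depth.
- env.close_job(): hands the job in; it is judged then, once.
Trained networks look in a picture, given as the dict that the camera call returned (one of the last four; its "shot" number tells which), for a name from the list of things; names that differ only in an ending like _2 or _b are one class to them, and where a whole thing is asked for, a point or a joint stands for the part that bears it (a point fixed in the world has none). Each returns a list of dicts, best first, with "p" (0 to 1); they miss things now and then, are a little off and sometimes report something else, mostly with a low value. They report only what shows in the picture. A call takes as long as a camera call. They do not tell look-alikes from the thing itself.
- env.look_for(query, picture): "box" ([left, top, right, bottom] in pixels, round what is visible of it).
- env.tip_of(query, picture): "location" ([column, row] in pixels: a listed point, or the origin of a listed thing).
The state is a dict: "time_s": time; "q": joint angles; "qvel": joint speeds; "joint_efforts": joint torques, N m; "position": TCP position; "tool_rot": TCP orientation; "ft_force": force on the tool from outside, world axes, zero at the start; "wrist_torque": the same for the moment, N m; "grip_width": finger opening in m; "gripper_force": force on a finger pad.
Only numpy, scipy, OpenCV 4.12 (cv2) and the standard library are available. Lean on these libraries where they do the work, as an engineer would, in place of code of your own. Each camera call takes 0.05 s, during which the arm holds its last target. There are 200 camera calls.

## Working session

There is one attempt and no reset: what is moved stays moved. The work goes in short steps, Python scripts to look and compute and a tool call to move; the robot and the scene stay as the last step left them, time stands still between calls to the robot, and variables do not carry over. Pictures are saved under pics/ and viewed, at most 14 in all, crops included, and the job is handed in when it is done.

Besides the shell and the picture viewer there is one more tool, called by a JSON object that holds its "method" and its "body", one argument or row to a line. arm_command: Moves the arm, as the interface text tells. Its arguments: {"type":"object","properties":{"deltas":{"type":"array"},"squeeze":{"type":"number"}},"required":["deltas"]}

```bash
mkdir -p pics; ls
cat > h.py <<'E'
import numpy as np, cv2
from rig import env
NAMES=["spool_lane","old_spool","new_spool","small_reel","flux_tin","tip_case","tin_dish","reel_dish","case_tray","board"]
def shot(n): return env.get_image(n)
def ray(pic,uv):
    K=np.array(pic["camera_matrix"],float)
    p=cv2.undistortPoints(np.array([[uv]],float),K,np.array([pic["k1"],0,0,0],float))[0,0]
    R=np.array(pic["orientation"],float); return np.array(pic["eye"],float), R@np.array([p[0],-p[1],-1.0])
def at_z(pic,uv,z):
    e,d=ray(pic,uv); return (e+d*(z-e[2])/d[2])
def proj(pic,P):
    R=np.array(pic["orientation"],float); c=(np.atleast_2d(P)-np.array(pic["eye"]))@R
    K=np.array(pic["camera_matrix"],float)
    pts=np.c_[c[:,0],-c[:,1],-c[:,2]]
    return cv2.projectPoints(pts,np.zeros(3),np.zeros(3),K,np.array([pic["k1"],0,0,0],float))[0][:,0]
E
python3 - <<'E'
from h import *
for n in ("top","scene"):
    p=shot(n); cv2.imwrite(f"pics/{n}0.png",p["color"]); print(n,np.round(p["eye"],3),p["k1"],np.round(p["camera_matrix"],1).tolist(),np.round(p["orientation"],3).tolist())
    for q in NAMES:
        print(q,[(np.round(t["location"]).tolist(),round(t["p"],2),np.round(at_z(p,t["location"],0),3)[:2].tolist()) for t in env.tip_of(q,p)[:4]],[(np.round(t["box"]).tolist(),round(t["p"],2)) for t in env.look_for(q,p)[:3]])
print(env.observe(), env.pinch_z)
E
```

```text
pics
top [0.312 0.011 0.882] 0.03287976652456674 [[471.0, 0.0, 317.1], [0.0, 471.0, 237.6], [0.0, 0.0, 1.0]] [[-0.006, 0.984, -0.176], [-1.0, -0.005, 0.005], [0.004, 0.176, 0.984]]
spool_lane [] [([441.0, 122.0, 495.0, 208.0], 0.78)]
old_spool [([466.0, 146.0], 0.89, [0.652, -0.286])] [([455.0, 121.0, 488.0, 161.0], 0.67)]
new_spool [([221.0, 147.0], 0.72, [0.651, 0.195]), ([266.0, 261.0], 0.67, [0.425, 0.104]), ([229.0, 328.0], 0.62, [0.303, 0.169])] [([201.0, 126.0, 234.0, 162.0], 0.85), ([251.0, 246.0, 288.0, 276.0], 0.67), ([208.0, 311.0, 245.0, 348.0], 0.55)]
small_reel [([155.0, 260.0], 0.65, [0.429, 0.312])] [([139.0, 251.0, 163.0, 268.0], 0.88)]
flux_tin [([482.0, 266.0], 0.59, [0.414, -0.302]), ([376.0, 171.0], 0.59, [0.601, -0.109])] [([467.0, 256.0, 504.0, 281.0], 0.7)]
tip_case [([383.0, 261.0], 0.74, [0.425, -0.117])] [([443.0, 122.0, 497.0, 207.0], 0.68), ([368.0, 232.0, 396.0, 289.0], 0.65)]
tin_dish [([262.0, 181.0], 0.91, [0.582, 0.113]), ([465.0, 167.0], 0.17, [0.608, -0.283])] [([242.0, 166.0, 283.0, 202.0], 0.82)]
reel_dish [([175.0, 172.0], 0.73, [0.601, 0.282]),
[... 1920 characters left out ...]
+01, -1.23355818e+01]), 'qvel': array([ 0.02133399, -0.04021413,  0.01456449, -0.09169278, -0.02897852,
        0.06974348]), 'joint_efforts': array([ 1.96038063e-04, -4.48339355e+01, -2.31459850e+01, -1.44219252e-04,
        5.91178195e-04,  4.80030428e-05]), 'position': array([0.24108997, 0.49433748, 0.23133385]), 'tool_rot': array([[-8.98793008e-01,  4.38373276e-01, -1.93774705e-05],
       [ 4.38373275e-01,  8.98793007e-01,  4.32690579e-05],
       [ 3.63843336e-05,  3.03953615e-05, -9.99999999e-01]]), 'ft_force': array([-0.03365646, -0.49485624,  0.51944372]), 'wrist_torque': array([-0.02458324, -0.02173891, -0.01662487]), 'gripper_force': 0.0, 'grip_width': 0.08585407049007676} -0.0187
```

View pics/top0.png

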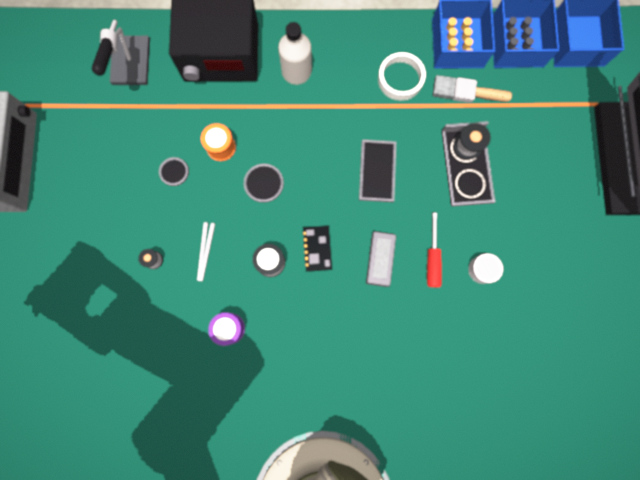

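View pics/scene0.png

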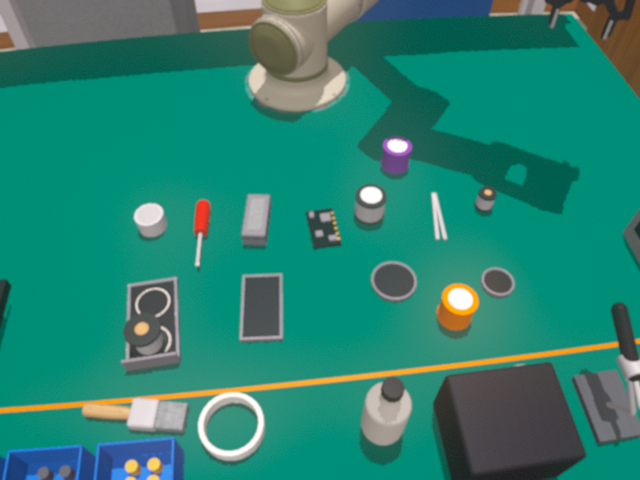

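The three new_spool lookalikes in the top view are orange at (218,140), purple at (225,328), and one with dark flanges, grey winding and white seal at (268,260). I choose the dark one. Other candidates by pixel:
- **flux_tin:** (486,268), not the white tape roll at (402,76).
- **small_reel:** (150,259).
- **old_spool:** (475,137).

Next I fit silhouettes in both views and check the choice in a crop.

```bash
cat > fit.py <<'E'
from h import *
from scipy.optimize import minimize
a=np.linspace(0,2*np.pi,40,endpoint=False)
def cyl(r,h,z0=0): return [np.c_[r*np.cos(a),r*np.sin(a),np.full(40,z)] for z in (z0,z0+h)]
def box(x0,x1,y0,y1,z0,z1): return [np.array([[x,y,z] for x in (x0,x1) for y in (y0,y1)]) for z in (z0,z1)]
L=[np.vstack(box(-.077,.077,-.041,.041,0,.008)),np.vstack(box(.072,.077,-.041,.041,0,.030))]
M={"new_spool":[np.vstack(cyl(.028,.05))],"old_spool":[np.vstack(cyl(.028,.05,.004))],"small_reel":[np.vstack(cyl(.017,.036))],
"flux_tin":[np.vstack(cyl(.026,.034))],"tip_case":[np.vstack(box(-.048,.048,-.021,.021,0,.03))],
"tin_dish":[np.vstack(cyl(.038,.008))],"reel_dish":[np.vstack(cyl(.028,.008))],
"case_tray":[np.vstack(box(-.06,.06,-.033,.033,0,.008))],"spool_lane":L}
S=4
def mask(p):
    c=cv2.GaussianBlur(p["color"],(3,3),0).astype(float); d=(np.minimum(c[...,1],255)-c[...,2])/(c.sum(2)+1)
    return (d<0.18).astype(np.float32)
def place(m,v): 
    c,s=np.cos(v[2]),np.sin(v[2]); R=np.array([[c,-s,0],[s,c,0],[0,0,1]])
    return [q@R.T+[v[0],v[1],0] for q in m]
def cost(v,models,imgs,fixyaw):
    t=0
    for p,mk,(l,u,r,b) in imgs:
        im=np.zeros(((b-u)*S,(r-l)*S),np.uint8)
        for m in models(v):
            h=cv2.convexHull(proj(p,m).astype(np.float32))[:,0]
            h=((h+.5-[l,u])*S-.5)
            cv2.fillPoly(im,[np.round(h*16).astype(np.int32)],1,shift=4)
        im=cv2.resize(im.astype(np.float32),(r-l,b-u),interpolation=cv2.INTER_AREA)
        t+=np.abs(im-mk[u:b,l:r]).sum()
    return t
def fit(v0,models,pics,masks,ny,pad=9):
    imgs=[]
    for p,m in zip(pics,masks):
        pts=np.vstack([proj(p,q) for q in models(v0)]); l,u=np.floor(pts.min(0)-pad).astype(int); r,b=np.ceil(pts.max(0)+pad).astype(int)
        imgs.append((p,m,(max(l,0),max(u,0),min(r,640),min(b,480))))
    v0=np.array(v0,float); n=len(v0); st=np.eye(n)*.006
    if ny: st[2,2]=.1
    f=lambda x: cost(x if ny else np.r_[x[:2],0],models,imgs,0)
    x0=v0 if ny else v0[:2]; k=len(x0)
    r=minimize(f,x0,method="Nelder-Mead",options=dict(initial_simplex=np.vstack([x0]+[x0+st[i][:k] for i in range(k)]),xatol=1e-4,fatol=.1))
    return r.x,r.fun
E
cat > m1.py <<'E'
from fit import *
pics=[shot("top"),shot("scene")]; masks=[mask(p) for p in pics]
G={"new_spool":(.425,.104),"small_reel":(.425,.312),"flux_tin":(.412,-.3),"tip_case":(.42,-.114),"tin_dish":(.58,.111),"reel_dish":(.597,.283),"case_tray":(.603,-.105)}
for q,g in G.items():
    ny=q in("tip_case","case_tray")
    print(q,*[(np.round(x,4).tolist(),round(c)) for x,c in (fit((*g,0.),lambda v:place(M[q],v),P,Q,ny) for P,Q in ((pics,masks),(pics[:1],masks[:1]),(pics[1:],masks[1:])))])
def lane(v): return place(L,v[:3])+[M["old_spool"][0]+[v[3],v[4],0]]
for P,Q in ((pics,masks),(pics[:1],masks[:1]),(pics[1:],masks[1:])):
    x,c=fit((.611,-.283,0,.648,-.287),lane,P,Q,True); print("lane",np.round(x,4),round(c))
t=pics[0]["color"][225:355,200:340]; s=pics[1]["color"][130:240,340:440]
t=cv2.resize(t,(560,520),interpolation=cv2.INTER_CUBIC)
mk=(masks[0]*255).astype(np.uint8)[110:350,130:520]; mk=cv2.cvtColor(cv2.resize(mk,(240,148)),cv2.COLOR_GRAY2BGR)
o=np.zeros((520,800,3),np.uint8); o[:,:560]=t; o[:148,560:]=mk; o[160:424,560:800]=cv2.resize(s,(240,264)); cv2.imwrite("pics/crop1.png",o)
E
python3 m1.py
```

```text
new_spool ([0.4236, 0.0959], 128) ([0.4237, 0.095], 33) ([0.423, 0.0968], 71)
small_reel ([0.4287, 0.3139], 98) ([0.4286, 0.3127], 31) ([0.4273, 0.3158], 58)
flux_tin ([0.4067, -0.301], 197) ([0.4076, -0.3018], 97) ([0.4069, -0.2999], 86)
tip_case ([0.4261, -0.1098, -0.1444], 137) ([0.4271, -0.111, -0.1487], 49) ([0.4254, -0.1093, -0.1378], 46)
tin_dish ([0.5767, 0.1119], 148) ([0.5782, 0.11], 80) ([0.5767, 0.1119], 46)
reel_dish ([0.6008, 0.2847], 281) ([0.6017, 0.2845], 46) ([0.6003, 0.2849], 228)
case_tray ([0.6001, -0.1099, -0.0781], 323) ([0.6016, -0.111, -0.0529], 162) ([0.6, -0.1094, -0.0565], 146)
lane [ 0.6099 -0.2853  0.0751  0.6479 -0.2846] 388
lane [ 0.61   -0.2857  0.0783  0.6483 -0.2855] 140
lane [ 0.6099 -0.2845  0.073   0.6486 -0.2842] 195
```

View pics/crop1.png

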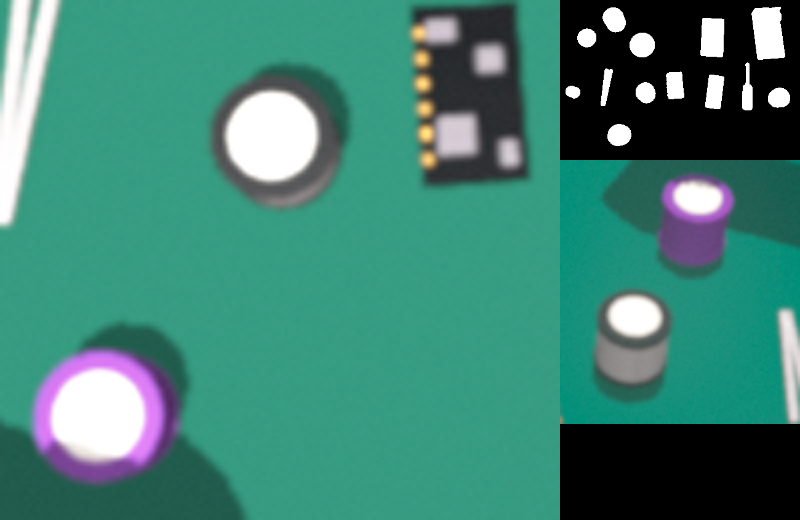

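The crop confirms it: dark flanges and white seal at crop (272,137). Both views agree within about 2 mm. Setting yaw to 180° and heading for the old spool.

{"method": "arm_command", "body": {
  "deltas": [
    {"rz": -0.1135},
    {"rz": -0.1135},
    {"rz": -0.1135},
    {"rz": -0.1135},
    {"dx": -0.02, "dy": -0.039},
    {"dx": -0.02, "dy": -0.039},
    {"dx": -0.02, "dy": -0.039},
    {"dx": -0.02, "dy": -0.039},
    {"dx": -0.02, "dy": -0.039},
    {"dx": -0.02, "dy": -0.039},
    {"dx": -0.02, "dy": -0.039},
    {"dx": -0.02, "dy": -0.039}
  ],
  "squeeze": 60
}}

```text
invalid input
```

{"method": "arm_command", "body": {
  "deltas": [
    {"dx": -0.02, "dy": -0.039},
    {"dx": -0.02, "dy": -0.039},
    {"dx": -0.02, "dy": -0.039},
    {"dx": -0.02, "dy": -0.039},
    {"dx": -0.02, "dy": -0.039},
    {"dx": -0.02, "dy": -0.039},
    {"dx": -0.02, "dy": -0.039},
    {"dx": -0.02, "dy": -0.039},
    {"dx": -0.02, "dy": -0.039},
    {"dx": -0.02, "dy": -0.039},
    {"dx": -0.02, "dy": -0.039},
    {"dx": -0.02, "dy": -0.039}
  ]
}}

```text
invalid input
```

{"method": "arm_command", "body": {
  "deltas": [
    {"rx": 0, "ry": 0, "rz": -0.1135, "dx": 0, "dy": 0, "dz": 0, "fingers": 0.085},
    {"rx": 0, "ry": 0, "rz": -0.1135, "dx": 0, "dy": 0, "dz": 0, "fingers": 0.085},
    {"rx": 0, "ry": 0, "rz": -0.1135, "dx": 0, "dy": 0, "dz": 0, "fingers": 0.085},
    {"rx": 0, "ry": 0, "rz": -0.1135, "dx": 0, "dy": 0, "dz": 0, "fingers": 0.085},
    {"rx": 0, "ry": 0, "rz": 0, "dx": -0.02, "dy": -0.039, "dz": 0, "fingers": 0.085},
    {"rx": 0, "ry": 0, "rz": 0, "dx": -0.02, "dy": -0.039, "dz": 0, "fingers": 0.085},
    {"rx": 0, "ry": 0, "rz": 0, "dx": -0.02, "dy": -0.039, "dz": 0, "fingers": 0.085},
    {"rx": 0, "ry": 0, "rz": 0, "dx": -0.02, "dy": -0.039, "dz": 0, "fingers": 0.085}
  ],
  "squeeze": 60
}}

```text
time_s: 3.0
position: [0.3215, 0.3369, 0.2314]
tool_rot: [[-1.0, -0.001, 0.0], [-0.001, 1.0, 0.0], [-0.0, 0.0, -1.0]]
ft_force: [0.8, -0.3, -0.7]
grip_width: 0.0849
gripper_force: 0.0
```

{"method": "arm_command", "body": {
  "deltas": [
    {"rx": 0, "ry": 0, "rz": 0, "dx": -0.0204, "dy": -0.0389, "dz": 0, "fingers": 0.085},
    {"rx": 0, "ry": 0, "rz": 0, "dx": -0.0204, "dy": -0.0389, "dz": 0, "fingers": 0.085},
    {"rx": 0, "ry": 0, "rz": 0, "dx": -0.0204, "dy": -0.0389, "dz": 0, "fingers": 0.085},
    {"rx": 0, "ry": 0, "rz": 0, "dx": -0.0204, "dy": -0.0389, "dz": 0, "fingers": 0.085},
    {"rx": 0, "ry": 0, "rz": 0, "dx": -0.0204, "dy": -0.0389, "dz": 0, "fingers": 0.085},
    {"rx": 0, "ry": 0, "rz": 0, "dx": -0.0204, "dy": -0.0389, "dz": 0, "fingers": 0.085},
    {"rx": 0, "ry": 0, "rz": 0, "dx": -0.0204, "dy": -0.0389, "dz": 0, "fingers": 0.085},
    {"rx": 0, "ry": 0, "rz": 0, "dx": -0.0204, "dy": -0.0389, "dz": 0, "fingers": 0.085},
    {"rx": 0, "ry": 0, "rz": 0, "dx": -0.0204, "dy": -0.0389, "dz": 0, "fingers": 0.085},
    {"rx": 0, "ry": 0, "rz": 0, "dx": -0.0204, "dy": -0.0389, "dz": 0, "fingers": 0.085},
    {"rx": 0, "ry": 0, "rz": 0, "dx": -0.0204, "dy": -0.0389, "dz": 0, "fingers": 0.085},
    {"rx": 0, "ry": 0, "rz": 0, "dx": -0.0204, "dy": -0.0389, "dz": 0, "fingers": 0.085}
  ]
}}

```text
time_s: 4.2
position: [0.5666, -0.1302, 0.2314]
tool_rot: [[-1.0, 0.0, 0.0], [0.0, 1.0, 0.0], [-0.0, 0.0, -1.0]]
ft_force: [0.3, -0.0, 0.2]
grip_width: 0.0848
gripper_force: 0.0
```

{"method": "arm_command", "body": {
  "deltas": [
    {"rx": 0, "ry": 0, "rz": 0, "dx": -0.0204, "dy": -0.0389, "dz": 0, "fingers": 0.085},
    {"rx": 0, "ry": 0, "rz": 0, "dx": -0.0204, "dy": -0.0389, "dz": 0, "fingers": 0.085},
    {"rx": 0, "ry": 0, "rz": 0, "dx": -0.0204, "dy": -0.0389, "dz": 0, "fingers": 0.085},
    {"rx": 0, "ry": 0, "rz": 0, "dx": -0.0204, "dy": -0.0389, "dz": 0, "fingers": 0.085},
    {"rx": 0, "ry": 0, "rz": -0.037, "dx": 0, "dy": 0, "dz": 0.03, "fingers": 0.085},
    {"rx": 0, "ry": 0, "rz": -0.037, "dx": 0, "dy": 0, "dz": 0.03, "fingers": 0.085},
    {"rx": 0, "ry": 0, "rz": 0, "dx": 0, "dy": 0, "dz": 0.03, "fingers": 0.085},
    {"rx": 0, "ry": 0, "rz": 0, "dx": 0, "dy": 0, "dz": 0, "fingers": 0.085}
  ]
}}

```text
time_s: 5.0
position: [0.6461, -0.2831, 0.1366]
tool_rot: [[-0.997, -0.074, -0.007], [-0.074, 0.997, 0.005], [0.007, 0.005, -1.0]]
ft_force: [-1.0, 0.9, 0.5]
grip_width: 0.0848
gripper_force: 0.0
```

{"method": "arm_command", "body": {
  "deltas": [
    {"rx": 0, "ry": 0, "rz": 0, "dx": 0, "dy": 0, "dz": 0.03, "fingers": 0.085},
    {"rx": 0, "ry": 0, "rz": 0, "dx": 0, "dy": 0, "dz": 0.03, "fingers": 0.085},
    {"rx": 0, "ry": 0, "rz": 0, "dx": 0, "dy": 0, "dz": 0.02, "fingers": 0.085},
    {"rx": 0, "ry": 0, "rz": 0, "dx": 0, "dy": 0, "dz": 0, "fingers": 0.085},
    {"rx": 0, "ry": 0, "rz": 0, "dx": 0, "dy": 0, "dz": 0, "fingers": 0.085}
  ]
}}

```text
time_s: 5.5
position: [0.6484, -0.2845, 0.0633]
tool_rot: [[-0.997, -0.074, 0.002], [-0.074, 0.997, -0.001], [-0.002, -0.001, -1.0]]
ft_force: [0.2, 0.4, 1.5]
grip_width: 0.0853
gripper_force: 0.0
```

{"method": "arm_command", "body": {
  "deltas": [
    {"rx": 0, "ry": 0, "rz": 0, "dx": 0, "dy": 0, "dz": 0.017, "fingers": 0.085},
    {"rx": 0, "ry": 0, "rz": 0, "dx": 0, "dy": 0, "dz": 0.017, "fingers": 0.085},
    {"rx": 0, "ry": 0, "rz": 0, "dx": 0, "dy": 0, "dz": 0, "fingers": 0.05},
    {"rx": 0, "ry": 0, "rz": 0, "dx": 0, "dy": 0, "dz": 0, "fingers": 0.05},
    {"rx": 0, "ry": 0, "rz": 0, "dx": 0, "dy": 0, "dz": 0, "fingers": 0.05},
    {"rx": 0, "ry": 0, "rz": 0, "dx": 0, "dy": 0, "dz": 0, "fingers": 0.05},
    {"rx": 0, "ry": 0, "rz": 0, "dx": 0, "dy": 0, "dz": 0, "fingers": 0.05},
    {"rx": 0, "ry": 0, "rz": 0, "dx": 0, "dy": 0, "dz": 0, "fingers": 0.05}
  ]
}}

```text
time_s: 6.3
position: [0.6488, -0.2848, 0.0302]
tool_rot: [[-0.997, -0.074, 0.004], [-0.074, 0.997, -0.003], [-0.004, -0.003, -1.0]]
ft_force: [-0.1, -0.1, 7.5]
grip_width: 0.0538
gripper_force: 62.2
```

{"method": "arm_command", "body": {
  "deltas": [
    {"rx": 0, "ry": 0, "rz": 0, "dx": 0, "dy": 0, "dz": -0.01, "fingers": 0.05},
    {"rx": 0, "ry": 0, "rz": 0, "dx": 0, "dy": 0, "dz": -0.01, "fingers": 0.05},
    {"rx": 0, "ry": 0, "rz": 0, "dx": 0.01, "dy": 0.001, "dz": 0, "fingers": 0.05},
    {"rx": 0, "ry": 0, "rz": 0, "dx": 0.015, "dy": 0.001, "dz": 0, "fingers": 0.05},
    {"rx": 0, "ry": 0, "rz": 0, "dx": 0.015, "dy": 0, "dz": 0, "fingers": 0.05},
    {"rx": 0, "ry": 0, "rz": 0, "dx": 0.015, "dy": 0, "dz": 0, "fingers": 0.05},
    {"rx": 0, "ry": 0, "rz": 0, "dx": 0.012, "dy": 0, "dz": 0, "fingers": 0.05},
    {"rx": 0, "ry": 0, "rz": 0, "dx": 0.008, "dy": 0, "dz": 0, "fingers": 0.05},
    {"rx": 0, "ry": 0, "rz": 0, "dx": 0, "dy": 0, "dz": 0, "fingers": 0.05},
    {"rx": 0, "ry": 0, "rz": 0, "dx": 0, "dy": 0, "dz": 0, "fingers": 0.05}
  ]
}}

```text
time_s: 7.3
position: [0.5732, -0.2877, 0.0478]
tool_rot: [[-0.997, -0.074, 0.001], [-0.074, 0.997, -0.0], [-0.001, -0.0, -1.0]]
ft_force: [-0.6, -0.1, -1.9]
grip_width: 0.0533
gripper_force: 63.4
```

{"method": "arm_command", "body": {
  "deltas": [
    {"rx": 0, "ry": 0, "rz": 0, "dx": 0, "dy": 0, "dz": 0.009, "fingers": 0.05},
    {"rx": 0, "ry": 0, "rz": 0, "dx": 0, "dy": 0, "dz": 0.005, "fingers": 0.05},
    {"rx": 0, "ry": 0, "rz": 0, "dx": 0, "dy": 0, "dz": 0.003, "fingers": 0.05},
    {"rx": 0, "ry": 0, "rz": 0, "dx": 0, "dy": 0, "dz": 0, "fingers": 0.05},
    {"rx": 0, "ry": 0, "rz": 0, "dx": 0, "dy": 0, "dz": 0, "fingers": 0.05}
  ]
}}

```text
time_s: 7.8
position: [0.5727, -0.2871, 0.0304]
tool_rot: [[-0.997, -0.074, -0.001], [-0.074, 0.997, 0.001], [0.001, 0.001, -1.0]]
ft_force: [-3.4, 3.0, 3.0]
grip_width: 0.0533
gripper_force: 63.8
```

{"method": "arm_command", "body": {
  "deltas": [
    {"rx": 0, "ry": 0, "rz": 0, "dx": 0, "dy": 0, "dz": 0, "fingers": 0.07},
    {"rx": 0, "ry": 0, "rz": 0, "dx": 0, "dy": 0, "dz": 0, "fingers": 0.08},
    {"rx": 0, "ry": 0, "rz": 0, "dx": 0, "dy": 0, "dz": 0, "fingers": 0.08},
    {"rx": 0, "ry": 0, "rz": 0, "dx": 0, "dy": 0, "dz": 0, "fingers": 0.08},
    {"rx": 0, "ry": 0, "rz": 0, "dx": 0, "dy": 0, "dz": -0.02, "fingers": 0.08},
    {"rx": 0, "ry": 0, "rz": 0, "dx": 0, "dy": 0, "dz": -0.04, "fingers": 0.08},
    {"rx": 0, "ry": 0, "rz": 0.074, "dx": 0, "dy": 0, "dz": -0.04, "fingers": 0.08},
    {"rx": 0, "ry": 0, "rz": 0, "dx": 0.04, "dy": -0.003, "dz": 0, "fingers": 0.08},
    {"rx": 0, "ry": 0, "rz": 0, "dx": 0.04, "dy": -0.003, "dz": 0, "fingers": 0.08},
    {"rx": 0, "ry": 0, "rz": 0, "dx": 0.04, "dy": -0.004, "dz": 0, "fingers": 0.08},
    {"rx": 0, "ry": 0, "rz": 0, "dx": 0.046, "dy": -0.004, "dz": 0, "fingers": 0.08},
    {"rx": 0, "ry": 0, "rz": 0, "dx": 0, "dy": 0, "dz": 0, "fingers": 0.08}
  ]
}}

```text
time_s: 9.0
position: [0.4028, -0.3013, 0.1304]
tool_rot: [[-1.0, 0.003, -0.002], [0.003, 1.0, 0.001], [0.002, 0.001, -1.0]]
ft_force: [0.4, -0.1, 0.0]
grip_width: 0.0799
gripper_force: 0.0
```

Run:
```python
from fit import *
p=[shot("top"),shot("scene")]; o=np.zeros((300,800,3),np.uint8)
o[:,:400]=cv2.resize(p[0]["color"][110:230,400:560],(400,300),interpolation=cv2.INTER_CUBIC)
o[:,400:]=cv2.resize(p[1]["color"][265:385,90:250],(400,300),interpolation=cv2.INTER_CUBIC)
cv2.imwrite("pics/old.png",o); print(env.observe()["position"])
for q in p: print([(t["location"],round(t["p"],2),np.round(at_z(q,t["location"],.004),3)) for t in env.tip_of("old_spool",q)[:2]])
def lane(v): return place(L,v[:3])+[M["old_spool"][0]+[v[3],v[4],0]]
print(fit((.61,-.2853,.075,.574,-.288),lane,p[1:],[mask(p[1])],True))
```

```text
[ 0.40649941 -0.30204274  0.1308105 ]
[([469.2, 182.4], 0.76, array([ 0.576, -0.287,  0.004]))]
[([151.7, 300.1], 0.89, array([ 0.569, -0.288,  0.004]))]
(array([ 0.61123475, -0.28464356,  0.07047984,  0.57306211, -0.28530541]), np.float64(153.125))
```

View pics/old.png

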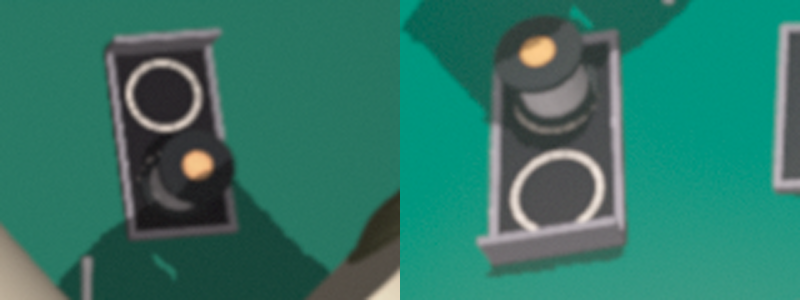

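The picture shows the old spool standing upright on the front ring (hub at (198,165) in the left crop). The rear ring at (163,95) is free. Next is the flux tin.

{"method": "arm_command", "body": {
  "deltas": [
    {"rx": 0, "ry": 0, "rz": 0, "dx": 0, "dy": 0, "dz": 0.04, "fingers": 0.08},
    {"rx": 0, "ry": 0, "rz": 0, "dx": 0, "dy": 0, "dz": 0.04, "fingers": 0.08},
    {"rx": 0, "ry": 0, "rz": 0, "dx": 0, "dy": 0, "dz": 0.025, "fingers": 0.08},
    {"rx": 0, "ry": 0, "rz": 0, "dx": 0, "dy": 0, "dz": 0.016, "fingers": 0.08},
    {"rx": 0, "ry": 0, "rz": 0, "dx": 0, "dy": 0, "dz": 0, "fingers": 0.08},
    {"rx": 0, "ry": 0, "rz": 0, "dx": 0, "dy": 0, "dz": 0, "fingers": 0.046},
    {"rx": 0, "ry": 0, "rz": 0, "dx": 0, "dy": 0, "dz": 0, "fingers": 0.046},
    {"rx": 0, "ry": 0, "rz": 0, "dx": 0, "dy": 0, "dz": 0, "fingers": 0.046},
    {"rx": 0, "ry": 0, "rz": 0, "dx": 0, "dy": 0, "dz": 0, "fingers": 0.046},
    {"rx": 0, "ry": 0, "rz": 0, "dx": 0, "dy": 0, "dz": 0, "fingers": 0.046}
  ],
  "squeeze": 40
}}

```text
time_s: 10.2
position: [0.4075, -0.302, 0.0106]
tool_rot: [[-1.0, -0.0, 0.002], [-0.0, 1.0, -0.002], [-0.002, -0.002, -1.0]]
ft_force: [1.0, 1.5, 6.5]
grip_width: 0.0504
gripper_force: 41.4
```

{"method": "arm_command", "body": {
  "deltas": [
    {"rx": 0, "ry": 0, "rz": 0, "dx": 0, "dy": 0, "dz": -0.02, "fingers": 0.046},
    {"rx": 0, "ry": 0, "rz": 0, "dx": 0, "dy": 0, "dz": -0.04, "fingers": 0.046},
    {"rx": 0, "ry": 0, "rz": 0, "dx": 0, "dy": 0, "dz": -0.04, "fingers": 0.046},
    {"rx": 0, "ry": 0, "rz": 0, "dx": -0.008, "dy": 0.02, "dz": 0, "fingers": 0.046},
    {"rx": 0, "ry": 0, "rz": 0, "dx": -0.016, "dy": 0.039, "dz": 0, "fingers": 0.046},
    {"rx": 0, "ry": 0, "rz": 0, "dx": -0.016, "dy": 0.039, "dz": 0, "fingers": 0.046},
    {"rx": 0, "ry": 0, "rz": 0, "dx": -0.016, "dy": 0.039, "dz": 0, "fingers": 0.046},
    {"rx": 0, "ry": 0, "rz": 0, "dx": -0.016, "dy": 0.039, "dz": 0, "fingers": 0.046},
    {"rx": 0, "ry": 0, "rz": 0, "dx": -0.016, "dy": 0.039, "dz": 0, "fingers": 0.046},
    {"rx": 0, "ry": 0, "rz": 0, "dx": -0.016, "dy": 0.039, "dz": 0, "fingers": 0.046},
    {"rx": 0, "ry": 0, "rz": 0, "dx": -0.016, "dy": 0.039, "dz": 0, "fingers": 0.046},
    {"rx": 0, "ry": 0, "rz": 0, "dx": -0.016, "dy": 0.039, "dz": 0, "fingers": 0.046}
  ]
}}

```text
time_s: 11.4
position: [0.5431, 0.0322, 0.1099]
tool_rot: [[-1.0, -0.0, 0.001], [-0.0, 1.0, -0.0], [-0.001, -0.0, -1.0]]
ft_force: [1.1, -0.2, -0.8]
grip_width: 0.0503
gripper_force: 42.1
```

{"method": "arm_command", "body": {
  "deltas": [
    {"rx": 0, "ry": 0, "rz": 0, "dx": -0.016, "dy": 0.039, "dz": 0, "fingers": 0.046},
    {"rx": 0, "ry": 0, "rz": 0, "dx": -0.012, "dy": 0.03, "dz": 0, "fingers": 0.046},
    {"rx": 0, "ry": 0, "rz": 0, "dx": -0.006, "dy": 0.012, "dz": 0, "fingers": 0.046},
    {"rx": 0, "ry": 0, "rz": 0, "dx": 0, "dy": 0, "dz": 0.02, "fingers": 0.046},
    {"rx": 0, "ry": 0, "rz": 0, "dx": 0, "dy": 0, "dz": 0.03, "fingers": 0.046},
    {"rx": 0, "ry": 0, "rz": 0, "dx": 0, "dy": 0, "dz": 0.02, "fingers": 0.046},
    {"rx": 0, "ry": 0, "rz": 0, "dx": 0, "dy": 0, "dz": 0, "fingers": 0.046},
    {"rx": 0, "ry": 0, "rz": 0, "dx": 0, "dy": 0, "dz": 0, "fingers": 0.046}
  ]
}}

```text
time_s: 12.2
position: [0.5769, 0.1109, 0.04]
tool_rot: [[-1.0, 0.0, 0.0], [0.0, 1.0, -0.0], [-0.0, -0.0, -1.0]]
ft_force: [0.6, 0.7, -0.6]
grip_width: 0.0506
gripper_force: 42.1
```

{"method": "arm_command", "body": {
  "deltas": [
    {"rx": 0, "ry": 0, "rz": 0, "dx": 0, "dy": 0, "dz": 0.012, "fingers": 0.046},
    {"rx": 0, "ry": 0, "rz": 0, "dx": 0, "dy": 0, "dz": 0.009, "fingers": 0.046},
    {"rx": 0, "ry": 0, "rz": 0, "dx": 0, "dy": 0, "dz": 0.0035, "fingers": 0.046},
    {"rx": 0, "ry": 0, "rz": 0, "dx": 0, "dy": 0, "dz": 0, "fingers": 0.046},
    {"rx": 0, "ry": 0, "rz": 0, "dx": 0, "dy": 0, "dz": 0, "fingers": 0.046}
  ]
}}

```text
time_s: 12.7
position: [0.5767, 0.1114, 0.0148]
tool_rot: [[-1.0, -0.0, 0.0], [-0.0, 1.0, -0.0], [-0.0, -0.0, -1.0]]
ft_force: [0.7, 0.4, -0.9]
grip_width: 0.0503
gripper_force: 42.1
```

{"method": "arm_command", "body": {
  "deltas": [
    {"rx": 0, "ry": 0, "rz": 0, "dx": 0, "dy": 0, "dz": 0, "fingers": 0.065},
    {"rx": 0, "ry": 0, "rz": 0, "dx": 0, "dy": 0, "dz": 0, "fingers": 0.08},
    {"rx": 0, "ry": 0, "rz": 0, "dx": 0, "dy": 0, "dz": 0, "fingers": 0.08},
    {"rx": 0, "ry": 0, "rz": 0, "dx": 0, "dy": 0, "dz": -0.02, "fingers": 0.08},
    {"rx": 0, "ry": 0, "rz": 0, "dx": 0, "dy": 0, "dz": -0.05, "fingers": 0.08},
    {"rx": 0, "ry": 0, "rz": 0, "dx": 0, "dy": 0, "dz": -0.05, "fingers": 0.08},
    {"rx": 0, "ry": 0, "rz": 0, "dx": 0.039, "dy": -0.004, "dz": 0, "fingers": 0.08},
    {"rx": 0, "ry": 0, "rz": 0, "dx": 0.039, "dy": -0.004, "dz": 0, "fingers": 0.08},
    {"rx": 0, "ry": 0, "rz": 0, "dx": 0.039, "dy": -0.004, "dz": 0, "fingers": 0.08},
    {"rx": 0, "ry": 0, "rz": 0, "dx": 0.036, "dy": -0.004, "dz": 0, "fingers": 0.08},
    {"rx": 0, "ry": 0, "rz": 0, "dx": 0, "dy": 0, "dz": 0.03, "fingers": 0.08},
    {"rx": 0, "ry": 0, "rz": 0, "dx": 0, "dy": 0, "dz": 0, "fingers": 0.08}
  ],
  "squeeze": 80
}}

```text
time_s: 13.9
position: [0.4219, 0.0954, 0.1034]
tool_rot: [[-1.0, 0.0, -0.004], [0.0, 1.0, 0.0], [0.004, 0.0, -1.0]]
ft_force: [0.7, 0.3, -0.1]
grip_width: 0.0799
gripper_force: 0.0
```

{"method": "arm_command", "body": {
  "deltas": [
    {"rx": 0, "ry": 0, "rz": 0, "dx": -0.001, "dy": 0, "dz": 0.035, "fingers": 0.08},
    {"rx": 0, "ry": 0, "rz": 0, "dx": 0, "dy": 0, "dz": 0.03, "fingers": 0.08},
    {"rx": 0, "ry": 0, "rz": 0, "dx": 0, "dy": 0, "dz": 0.014, "fingers": 0.08},
    {"rx": 0, "ry": 0, "rz": 0, "dx": 0, "dy": 0, "dz": 0, "fingers": 0.08},
    {"rx": 0, "ry": 0, "rz": 0, "dx": 0, "dy": 0, "dz": 0, "fingers": 0.05},
    {"rx": 0, "ry": 0, "rz": 0, "dx": 0, "dy": 0, "dz": 0, "fingers": 0.05},
    {"rx": 0, "ry": 0, "rz": 0, "dx": 0, "dy": 0, "dz": 0, "fingers": 0.05},
    {"rx": 0, "ry": 0, "rz": 0, "dx": 0, "dy": 0, "dz": 0, "fingers": 0.05},
    {"rx": 0, "ry": 0, "rz": 0, "dx": 0, "dy": 0, "dz": 0, "fingers": 0.05}
  ]
}}

```text
time_s: 14.8
position: [0.4257, 0.0956, 0.0276]
tool_rot: [[-1.0, -0.0, 0.004], [-0.0, 1.0, 0.0], [-0.004, 0.0, -1.0]]
ft_force: [-1.6, 1.8, 10.9]
grip_width: 0.0529
gripper_force: 81.3
```

{"method": "arm_command", "body": {
  "deltas": [
    {"rx": 0, "ry": 0, "rz": 0, "dx": 0, "dy": 0, "dz": -0.02, "fingers": 0.05},
    {"rx": 0, "ry": 0, "rz": 0, "dx": 0, "dy": 0, "dz": -0.04, "fingers": 0.05},
    {"rx": 0, "ry": 0, "rz": 0, "dx": 0, "dy": 0, "dz": -0.04, "fingers": 0.05},
    {"rx": 0, "ry": 0, "rz": 0, "dx": -0.012, "dy": -0.02, "dz": 0, "fingers": 0.05},
    {"rx": 0, "ry": 0, "rz": 0, "dx": -0.02, "dy": -0.034, "dz": 0, "fingers": 0.05},
    {"rx": 0, "ry": 0, "rz": 0, "dx": -0.02, "dy": -0.034, "dz": 0, "fingers": 0.05},
    {"rx": 0, "ry": 0, "rz": 0, "dx": -0.02, "dy": -0.034, "dz": 0, "fingers": 0.05},
    {"rx": 0, "ry": 0, "rz": 0, "dx": -0.02, "dy": -0.034, "dz": 0, "fingers": 0.05},
    {"rx": 0, "ry": 0, "rz": 0, "dx": -0.02, "dy": -0.034, "dz": 0, "fingers": 0.05},
    {"rx": 0, "ry": 0, "rz": 0, "dx": -0.02, "dy": -0.034, "dz": 0, "fingers": 0.05},
    {"rx": 0, "ry": 0, "rz": 0, "dx": -0.02, "dy": -0.034, "dz": 0, "fingers": 0.05},
    {"rx": 0, "ry": 0, "rz": 0, "dx": -0.02, "dy": -0.034, "dz": 0, "fingers": 0.05}
  ]
}}

```text
time_s: 16.0
position: [0.5971, -0.1979, 0.1265]
tool_rot: [[-1.0, -0.0, -0.0], [-0.0, 1.0, 0.0], [0.0, 0.0, -1.0]]
ft_force: [0.2, 0.2, -3.5]
grip_width: 0.0524
gripper_force: 85.5
```

{"method": "arm_command", "body": {
  "deltas": [
    {"rx": 0, "ry": 0, "rz": 0, "dx": -0.02, "dy": -0.034, "dz": 0, "fingers": 0.05},
    {"rx": 0, "ry": 0, "rz": 0, "dx": -0.016, "dy": -0.03, "dz": 0, "fingers": 0.05},
    {"rx": 0, "ry": 0, "rz": 0, "dx": -0.012, "dy": -0.02, "dz": 0, "fingers": 0.05},
    {"rx": 0, "ry": 0, "rz": 0, "dx": 0, "dy": 0, "dz": 0, "fingers": 0.05},
    {"rx": 0, "ry": 0, "rz": 0, "dx": 0, "dy": 0, "dz": 0, "fingers": 0.05},
    {"rx": 0, "ry": 0, "rz": 0, "dx": 0, "dy": 0, "dz": 0, "fingers": 0.05}
  ]
}}

```text
time_s: 16.6
position: [0.6443, -0.2795, 0.1261]
tool_rot: [[-1.0, -0.001, -0.001], [-0.001, 1.0, 0.001], [0.001, 0.001, -1.0]]
ft_force: [0.3, -0.3, -3.8]
grip_width: 0.0524
gripper_force: 85.4
```

{"method": "arm_command", "body": {
  "deltas": [
    {"rx": 0, "ry": 0, "rz": 0, "dx": -0.003, "dy": -0.0035, "dz": 0.02, "fingers": 0.05},
    {"rx": 0, "ry": 0, "rz": 0, "dx": 0, "dy": 0, "dz": 0.03, "fingers": 0.05},
    {"rx": 0, "ry": 0, "rz": 0, "dx": 0, "dy": 0, "dz": 0.025, "fingers": 0.05},
    {"rx": 0, "ry": 0, "rz": 0, "dx": 0, "dy": 0, "dz": 0.01, "fingers": 0.05},
    {"rx": 0, "ry": 0, "rz": 0, "dx": 0, "dy": 0, "dz": 0.004, "fingers": 0.05},
    {"rx": 0, "ry": 0, "rz": 0, "dx": 0, "dy": 0, "dz": 0, "fingers": 0.05},
    {"rx": 0, "ry": 0, "rz": 0, "dx": 0, "dy": 0, "dz": 0, "fingers": 0.05}
  ]
}}

```text
time_s: 17.3
position: [0.6483, -0.2843, 0.0385]
tool_rot: [[-1.0, -0.0, 0.002], [-0.0, 1.0, -0.001], [-0.002, -0.001, -1.0]]
ft_force: [0.8, -0.2, -4.1]
grip_width: 0.0522
gripper_force: 85.4
```

{"method": "arm_command", "body": {
  "deltas": [
    {"rx": 0, "ry": 0, "rz": 0, "dx": 0.001, "dy": 0.001, "dz": 0.003, "fingers": 0.05},
    {"rx": 0, "ry": 0, "rz": 0, "dx": 0, "dy": 0, "dz": 0.003, "fingers": 0.05},
    {"rx": 0, "ry": 0, "rz": 0, "dx": 0, "dy": 0, "dz": 0, "fingers": 0.05},
    {"rx": 0, "ry": 0, "rz": 0, "dx": 0, "dy": 0, "dz": 0, "fingers": 0.05}
  ]
}}

```text
time_s: 17.7
position: [0.6469, -0.2832, 0.0318]
tool_rot: [[-1.0, -0.0, 0.001], [-0.0, 1.0, -0.001], [-0.001, -0.001, -1.0]]
ft_force: [-2.1, 1.1, 5.6]
grip_width: 0.0528
gripper_force: 85.7
```

{"method": "arm_command", "body": {
  "deltas": [
    {"rx": 0, "ry": 0, "rz": 0, "dx": 0, "dy": 0, "dz": 0, "fingers": 0.07},
    {"rx": 0, "ry": 0, "rz": 0, "dx": 0, "dy": 0, "dz": 0, "fingers": 0.08},
    {"rx": 0, "ry": 0, "rz": 0, "dx": 0, "dy": 0, "dz": 0, "fingers": 0.08},
    {"rx": 0, "ry": 0, "rz": 0, "dx": 0, "dy": 0, "dz": -0.02, "fingers": 0.08},
    {"rx": 0, "ry": 0, "rz": 0, "dx": 0, "dy": 0, "dz": -0.04, "fingers": 0.08},
    {"rx": 0, "ry": 0, "rz": 0, "dx": 0, "dy": 0, "dz": -0.04, "fingers": 0.075},
    {"rx": 0, "ry": 0, "rz": 0, "dx": 0.037, "dy": 0.029, "dz": 0, "fingers": 0.07},
    {"rx": 0, "ry": 0, "rz": 0, "dx": 0.037, "dy": 0.029, "dz": 0, "fingers": 0.07},
    {"rx": 0, "ry": 0, "rz": 0, "dx": 0.037, "dy": 0.029, "dz": 0, "fingers": 0.07},
    {"rx": 0, "ry": 0, "rz": 0, "dx": 0.037, "dy": 0.029, "dz": 0, "fingers": 0.07},
    {"rx": 0, "ry": 0, "rz": 0, "dx": 0.037, "dy": 0.029, "dz": 0, "fingers": 0.07},
    {"rx": 0, "ry": 0, "rz": 0, "dx": 0.036, "dy": 0.028, "dz": 0, "fingers": 0.07}
  ],
  "squeeze": 50
}}

```text
time_s: 18.9
position: [0.4241, -0.109, 0.1309]
tool_rot: [[-1.0, -0.0, 0.001], [-0.0, 1.0, -0.0], [-0.001, -0.0, -1.0]]
ft_force: [1.2, -0.0, 0.2]
grip_width: 0.0698
gripper_force: 0.0
```

{"method": "arm_command", "body": {
  "deltas": [
    {"rx": 0, "ry": 0, "rz": 0.072, "dx": 0, "dy": 0, "dz": 0.02, "fingers": 0.07},
    {"rx": 0, "ry": 0, "rz": 0.072, "dx": 0, "dy": 0, "dz": 0.02, "fingers": 0.07},
    {"rx": 0, "ry": 0, "rz": 0, "dx": 0, "dy": 0, "dz": 0, "fingers": 0.07},
    {"rx": 0, "ry": 0, "rz": 0, "dx": 0, "dy": 0, "dz": 0, "fingers": 0.07}
  ]
}}

```text
time_s: 19.3
position: [0.426, -0.1103, 0.0912]
tool_rot: [[-0.99, 0.141, 0.0], [0.141, 0.99, -0.0], [-0.0, -0.0, -1.0]]
ft_force: [-0.5, 0.7, 0.1]
grip_width: 0.0698
gripper_force: 0.0
```

```bash
cat > look.py <<'E'
from fit import *
p=[shot("top"),shot("scene")]; o=np.zeros((600,800,3),np.uint8)
o[:300,:400]=cv2.resize(p[0]["color"][110:230,400:560],(400,300),interpolation=cv2.INTER_CUBIC)
o[:300,400:]=cv2.resize(p[1]["color"][265:385,90:250],(400,300),interpolation=cv2.INTER_CUBIC)
o[300:,:400]=cv2.resize(p[0]["color"],(400,300)); o[300:,400:]=cv2.resize(p[1]["color"],(400,300))
cv2.imwrite("pics/new.png",o)
for P in ([p[0]],[p[1]]): print(fit((.426,-.11,-.144),lambda v:place(M["tip_case"],v),P,[mask(q) for q in P],True),fit((.600,-.11,-.06),lambda v:place(M["case_tray"],v),P,[mask(q) for q in P],True))
def lane(v): return place(L,v[:3])+[M["old_spool"][0]+[v[3],v[4],0]]+[M["old_spool"][0]+[v[5],v[6],0]]
print(fit((.61,-.2853,.075,.574,-.288,.646,-.283),lane,p,[mask(q) for q in p],True))
E
python3 look.py
```

```text
(array([ 0.42525926, -0.12555556,  0.11032099]), np.float64(2302.0625)) (array([ 0.5849949 , -0.11892644,  0.13105924]), np.float64(941.75))
(array([ 0.42524583, -0.1089815 , -0.14512271]), np.float64(97.75)) (array([ 0.59997588, -0.10983453, -0.08147109]), np.float64(138.25))
(array([ 0.61136293, -0.28493995,  0.06478394,  0.57359341, -0.28624402,
        0.6449362 , -0.28247169]), np.float64(1311.0625))
```

View pics/new.png

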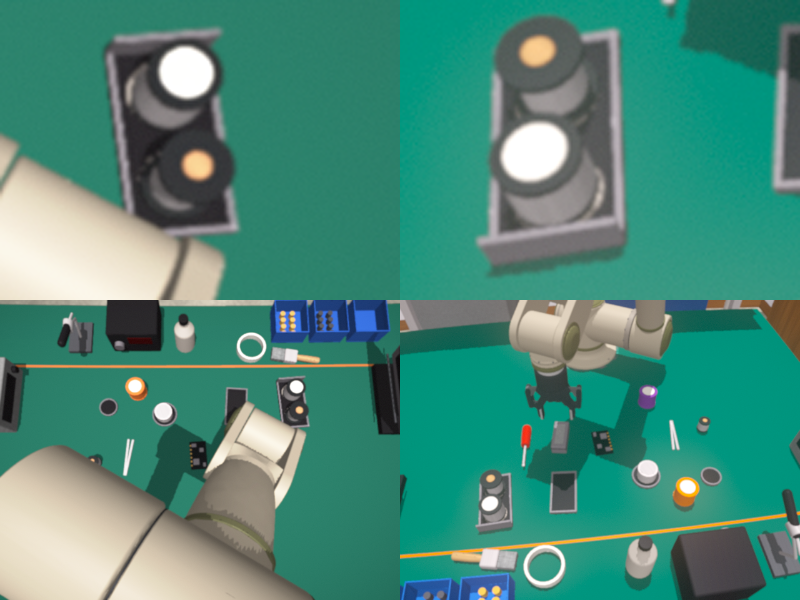

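The picture shows both spools upright in the lane: white seal at (186,72), started spool at (197,165) in the left crop. The tin is in its dish. Grasping the case.

{"method": "arm_command", "body": {
  "deltas": [
    {"rx": 0, "ry": 0, "rz": 0, "dx": 0, "dy": 0, "dz": 0.035, "fingers": 0.07},
    {"rx": 0, "ry": 0, "rz": 0, "dx": 0, "dy": 0, "dz": 0.03, "fingers": 0.07},
    {"rx": 0, "ry": 0, "rz": 0, "dx": 0, "dy": 0, "dz": 0.016, "fingers": 0.07},
    {"rx": 0, "ry": 0, "rz": 0, "dx": 0, "dy": 0, "dz": 0, "fingers": 0.07},
    {"rx": 0, "ry": 0, "rz": 0, "dx": 0, "dy": 0, "dz": 0, "fingers": 0.037},
    {"rx": 0, "ry": 0, "rz": 0, "dx": 0, "dy": 0, "dz": 0, "fingers": 0.037},
    {"rx": 0, "ry": 0, "rz": 0, "dx": 0, "dy": 0, "dz": 0, "fingers": 0.037},
    {"rx": 0, "ry": 0, "rz": 0, "dx": 0, "dy": 0, "dz": 0, "fingers": 0.037},
    {"rx": 0, "ry": 0, "rz": 0, "dx": 0, "dy": 0, "dz": 0, "fingers": 0.037},
    {"rx": 0, "ry": 0, "rz": 0, "dx": 0, "dy": 0, "dz": 0, "fingers": 0.037}
  ]
}}

```text
time_s: 20.4
position: [0.4264, -0.1105, 0.0112]
tool_rot: [[-0.99, 0.143, 0.003], [0.143, 0.99, -0.002], [-0.003, -0.001, -1.0]]
ft_force: [-0.4, -0.7, 5.6]
grip_width: 0.0409
gripper_force: 51.3
```

{"method": "arm_command", "body": {
  "deltas": [
    {"rx": 0, "ry": 0, "rz": 0, "dx": 0, "dy": 0, "dz": -0.02, "fingers": 0.037},
    {"rx": 0, "ry": 0, "rz": 0, "dx": 0, "dy": 0, "dz": -0.03, "fingers": 0.037},
    {"rx": 0, "ry": 0, "rz": -0.039, "dx": 0, "dy": 0, "dz": -0.01, "fingers": 0.037},
    {"rx": 0, "ry": 0, "rz": -0.039, "dx": 0, "dy": 0, "dz": 0, "fingers": 0.037},
    {"rx": 0, "ry": 0, "rz": 0, "dx": -0.02, "dy": 0.0012, "dz": 0, "fingers": 0.037},
    {"rx": 0, "ry": 0, "rz": 0, "dx": -0.034, "dy": 0.0024, "dz": 0, "fingers": 0.037},
    {"rx": 0, "ry": 0, "rz": 0, "dx": -0.034, "dy": 0.0024, "dz": 0, "fingers": 0.037},
    {"rx": 0, "ry": 0, "rz": 0, "dx": -0.034, "dy": 0.0024, "dz": 0, "fingers": 0.037},
    {"rx": 0, "ry": 0, "rz": 0, "dx": -0.034, "dy": 0.0024, "dz": 0, "fingers": 0.037},
    {"rx": 0, "ry": 0, "rz": 0, "dx": -0.0175, "dy": 0.0014, "dz": 0, "fingers": 0.037},
    {"rx": 0, "ry": 0, "rz": 0, "dx": 0, "dy": 0, "dz": 0.02, "fingers": 0.037},
    {"rx": 0, "ry": 0, "rz": 0, "dx": 0, "dy": 0, "dz": 0, "fingers": 0.037}
  ]
}}

```text
time_s: 21.6
position: [0.5987, -0.1088, 0.0485]
tool_rot: [[-0.998, 0.065, -0.003], [0.065, 0.998, 0.001], [0.003, 0.001, -1.0]]
ft_force: [-0.8, -0.4, -1.0]
grip_width: 0.0406
gripper_force: 51.2
```

{"method": "arm_command", "body": {
  "deltas": [
    {"rx": 0, "ry": 0, "rz": 0, "dx": 0, "dy": 0, "dz": 0, "fingers": 0.037},
    {"rx": 0, "ry": 0, "rz": 0, "dx": 0, "dy": 0, "dz": 0, "fingers": 0.037}
  ]
}}

```text
time_s: 21.8
position: [0.5997, -0.1095, 0.051]
tool_rot: [[-0.998, 0.066, 0.001], [0.066, 0.998, -0.0], [-0.001, -0.0, -1.0]]
ft_force: [0.5, 0.4, -1.2]
grip_width: 0.041
gripper_force: 51.2
```

{"method": "arm_command", "body": {
  "deltas": [
    {"rx": 0, "ry": 0, "rz": 0, "dx": 0, "dy": 0, "dz": 0.015, "fingers": 0.037},
    {"rx": 0, "ry": 0, "rz": 0, "dx": 0, "dy": 0, "dz": 0.013, "fingers": 0.037},
    {"rx": 0, "ry": 0, "rz": 0, "dx": 0, "dy": 0, "dz": 0.006, "fingers": 0.037},
    {"rx": 0, "ry": 0, "rz": 0, "dx": 0, "dy": 0, "dz": 0.0015, "fingers": 0.037},
    {"rx": 0, "ry": 0, "rz": 0, "dx": 0, "dy": 0, "dz": 0, "fingers": 0.037},
    {"rx": 0, "ry": 0, "rz": 0, "dx": 0, "dy": 0, "dz": 0, "fingers": 0.037}
  ]
}}

```text
time_s: 22.4
position: [0.5993, -0.1093, 0.0153]
tool_rot: [[-0.998, 0.066, -0.0], [0.066, 0.998, -0.0], [0.0, -0.0, -1.0]]
ft_force: [-4.7, 1.0, 5.5]
grip_width: 0.0408
gripper_force: 52.1
```

{"method": "arm_command", "body": {
  "deltas": [
    {"rx": 0, "ry": 0, "rz": 0, "dx": 0, "dy": 0, "dz": 0, "fingers": 0.055},
    {"rx": 0, "ry": 0, "rz": 0, "dx": 0, "dy": 0, "dz": 0, "fingers": 0.06},
    {"rx": 0, "ry": 0, "rz": 0, "dx": 0, "dy": 0, "dz": 0, "fingers": 0.06},
    {"rx": 0, "ry": 0, "rz": 0, "dx": 0, "dy": 0, "dz": -0.02, "fingers": 0.06},
    {"rx": 0, "ry": 0, "rz": 0, "dx": 0, "dy": 0, "dz": -0.04, "fingers": 0.06},
    {"rx": 0, "ry": 0, "rz": -0.066, "dx": 0, "dy": 0, "dz": -0.04, "fingers": 0.06},
    {"rx": 0, "ry": 0, "rz": 0, "dx": 0.017, "dy": 0.042, "dz": 0, "fingers": 0.06},
    {"rx": 0, "ry": 0, "rz": 0, "dx": 0.017, "dy": 0.042, "dz": 0, "fingers": 0.06},
    {"rx": 0, "ry": 0, "rz": 0, "dx": 0.017, "dy": 0.042, "dz": 0, "fingers": 0.06},
    {"rx": 0, "ry": 0, "rz": 0, "dx": 0.017, "dy": 0.042, "dz": 0, "fingers": 0.06},
    {"rx": 0, "ry": 0, "rz": 0, "dx": 0.017, "dy": 0.042, "dz": 0, "fingers": 0.06},
    {"rx": 0, "ry": 0, "rz": 0, "dx": 0.017, "dy": 0.042, "dz": 0, "fingers": 0.06}
  ],
  "squeeze": 50
}}

```text
time_s: 23.6
position: [0.4968, 0.1441, 0.1145]
tool_rot: [[-1.0, 0.0, 0.0], [0.0, 1.0, 0.0], [-0.0, 0.0, -1.0]]
ft_force: [1.1, 0.0, 0.0]
grip_width: 0.06
gripper_force: 0.0
```

{"method": "arm_command", "body": {
  "deltas": [
    {"rx": 0, "ry": 0, "rz": 0, "dx": 0.017, "dy": 0.042, "dz": 0, "fingers": 0.06},
    {"rx": 0, "ry": 0, "rz": 0, "dx": 0.017, "dy": 0.042, "dz": 0, "fingers": 0.06},
    {"rx": 0, "ry": 0, "rz": 0, "dx": 0.017, "dy": 0.042, "dz": 0, "fingers": 0.06},
    {"rx": 0, "ry": 0, "rz": 0, "dx": 0.017, "dy": 0.042, "dz": 0, "fingers": 0.06},
    {"rx": 0, "ry": 0, "rz": 0, "dx": 0, "dy": 0, "dz": 0.03, "fingers": 0.06},
    {"rx": 0, "ry": 0, "rz": 0, "dx": 0, "dy": 0, "dz": 0.02, "fingers": 0.06},
    {"rx": 0, "ry": 0, "rz": 0, "dx": 0, "dy": 0, "dz": 0, "fingers": 0.06},
    {"rx": 0, "ry": 0, "rz": 0, "dx": 0, "dy": 0, "dz": 0, "fingers": 0.06}
  ]
}}

```text
time_s: 24.4
position: [0.4299, 0.3106, 0.0647]
tool_rot: [[-1.0, 0.0, 0.0], [0.0, 1.0, 0.0], [-0.0, 0.0, -1.0]]
ft_force: [0.6, -0.2, -0.3]
grip_width: 0.0601
gripper_force: 0.0
```

{"method": "arm_command", "body": {
  "deltas": [
    {"rx": 0, "ry": 0, "rz": 0, "dx": 0.0015, "dy": 0.0033, "dz": 0.01, "fingers": 0.06},
    {"rx": 0, "ry": 0, "rz": 0, "dx": 0, "dy": 0, "dz": 0.025, "fingers": 0.06},
    {"rx": 0, "ry": 0, "rz": 0, "dx": 0, "dy": 0, "dz": 0.018, "fingers": 0.06},
    {"rx": 0, "ry": 0, "rz": 0, "dx": 0, "dy": 0, "dz": 0, "fingers": 0.06},
    {"rx": 0, "ry": 0, "rz": 0, "dx": 0, "dy": 0, "dz": 0, "fingers": 0.029},
    {"rx": 0, "ry": 0, "rz": 0, "dx": 0, "dy": 0, "dz": 0, "fingers": 0.029},
    {"rx": 0, "ry": 0, "rz": 0, "dx": 0, "dy": 0, "dz": 0, "fingers": 0.029},
    {"rx": 0, "ry": 0, "rz": 0, "dx": 0, "dy": 0, "dz": 0, "fingers": 0.029},
    {"rx": 0, "ry": 0, "rz": 0, "dx": 0, "dy": 0, "dz": 0, "fingers": 0.029},
    {"rx": 0, "ry": 0, "rz": 0, "dx": 0, "dy": 0, "dz": 0, "fingers": 0.029}
  ]
}}

```text
time_s: 25.4
position: [0.4287, 0.3142, 0.0126]
tool_rot: [[-1.0, -0.0, 0.002], [-0.0, 1.0, 0.001], [-0.002, 0.001, -1.0]]
ft_force: [-0.5, -0.9, 6.3]
grip_width: 0.0312
gripper_force: 48.9
```

{"method": "arm_command", "body": {
  "deltas": [
    {"rx": 0, "ry": 0, "rz": 0, "dx": 0, "dy": 0, "dz": -0.02, "fingers": 0.029},
    {"rx": 0, "ry": 0, "rz": 0, "dx": 0, "dy": 0, "dz": -0.03, "fingers": 0.029},
    {"rx": 0, "ry": 0, "rz": 0, "dx": -0.02, "dy": -0.004, "dz": 0, "fingers": 0.029},
    {"rx": 0, "ry": 0, "rz": 0, "dx": -0.034, "dy": -0.006, "dz": 0, "fingers": 0.029},
    {"rx": 0, "ry": 0, "rz": 0, "dx": -0.034, "dy": -0.006, "dz": 0, "fingers": 0.029},
    {"rx": 0, "ry": 0, "rz": 0, "dx": -0.034, "dy": -0.006, "dz": 0, "fingers": 0.029},
    {"rx": 0, "ry": 0, "rz": 0, "dx": -0.03, "dy": -0.005, "dz": 0, "fingers": 0.029},
    {"rx": 0, "ry": 0, "rz": 0, "dx": -0.02, "dy": -0.003, "dz": 0, "fingers": 0.029},
    {"rx": 0, "ry": 0, "rz": 0, "dx": 0, "dy": 0, "dz": 0.02, "fingers": 0.029},
    {"rx": 0, "ry": 0, "rz": 0, "dx": 0, "dy": 0, "dz": 0, "fingers": 0.029},
    {"rx": 0, "ry": 0, "rz": 0, "dx": 0, "dy": 0, "dz": 0, "fingers": 0.029}
  ]
}}

```text
time_s: 26.5
position: [0.5996, 0.2841, 0.0416]
tool_rot: [[-1.0, -0.0, -0.001], [-0.0, 1.0, -0.0], [0.001, -0.0, -1.0]]
ft_force: [-0.1, 0.2, -0.0]
grip_width: 0.0316
gripper_force: 49.6
```

Target z 0.0166.

{"method": "arm_command", "body": {
  "deltas": [
    {"rx": 0, "ry": 0, "rz": 0, "dx": -0.001, "dy": 0, "dz": 0.013, "fingers": 0.029},
    {"rx": 0, "ry": 0, "rz": 0, "dx": 0, "dy": 0, "dz": 0.008, "fingers": 0.029},
    {"rx": 0, "ry": 0, "rz": 0, "dx": 0, "dy": 0, "dz": 0.004, "fingers": 0.029},
    {"rx": 0, "ry": 0, "rz": 0, "dx": 0, "dy": 0, "dz": 0, "fingers": 0.029},
    {"rx": 0, "ry": 0, "rz": 0, "dx": 0, "dy": 0, "dz": 0, "fingers": 0.029}
  ]
}}

```text
time_s: 27.0
position: [0.6008, 0.284, 0.0169]
tool_rot: [[-1.0, -0.0, -0.0], [-0.0, 1.0, -0.0], [0.0, -0.0, -1.0]]
ft_force: [-3.2, -2.0, 4.8]
grip_width: 0.0316
gripper_force: 50.0
```

Contact made. Releasing, rising, then backing off towards the left so the cameras have a clear view.

{"method": "arm_command", "body": {
  "deltas": [
    {"rx": 0, "ry": 0, "rz": 0, "dx": 0, "dy": 0, "dz": 0, "fingers": 0.045},
    {"rx": 0, "ry": 0, "rz": 0, "dx": 0, "dy": 0, "dz": 0, "fingers": 0.052},
    {"rx": 0, "ry": 0, "rz": 0, "dx": 0, "dy": 0, "dz": 0, "fingers": 0.052},
    {"rx": 0, "ry": 0, "rz": 0, "dx": 0, "dy": 0, "dz": -0.02, "fingers": 0.052},
    {"rx": 0, "ry": 0, "rz": 0, "dx": 0, "dy": 0, "dz": -0.05, "fingers": 0.052},
    {"rx": 0, "ry": 0, "rz": 0, "dx": 0, "dy": 0, "dz": -0.05, "fingers": 0.052},
    {"rx": 0, "ry": 0, "rz": 0, "dx": 0.04, "dy": 0.02, "dz": -0.02, "fingers": 0.052},
    {"rx": 0, "ry": 0, "rz": 0, "dx": 0.04, "dy": 0.02, "dz": -0.02, "fingers": 0.052},
    {"rx": 0, "ry": 0, "rz": 0, "dx": 0.04, "dy": 0.025, "dz": 0, "fingers": 0.052},
    {"rx": 0, "ry": 0, "rz": 0, "dx": 0.04, "dy": 0.025, "dz": 0, "fingers": 0.052},
    {"rx": 0, "ry": 0, "rz": 0, "dx": 0.04, "dy": 0.025, "dz": 0, "fingers": 0.052},
    {"rx": 0, "ry": 0, "rz": 0, "dx": 0.04, "dy": 0.025, "dz": 0, "fingers": 0.052}
  ]
}}

```text
time_s: 28.2
position: [0.3593, 0.4246, 0.1764]
tool_rot: [[-1.0, 0.0, 0.0], [0.0, 1.0, 0.0], [-0.0, 0.0, -1.0]]
ft_force: [0.5, 0.9, -0.7]
grip_width: 0.0516
gripper_force: 0.0
```

{"method": "arm_command", "body": {
  "deltas": [
    {"rx": 0, "ry": 0, "rz": 0, "dx": 0.03, "dy": 0.03, "dz": 0, "fingers": 0.052},
    {"rx": 0, "ry": 0, "rz": 0, "dx": 0.03, "dy": 0.03, "dz": 0, "fingers": 0.052},
    {"rx": 0, "ry": 0, "rz": 0, "dx": 0, "dy": 0, "dz": 0, "fingers": 0.052},
    {"rx": 0, "ry": 0, "rz": 0, "dx": 0, "dy": 0, "dz": 0, "fingers": 0.052}
  ]
}}

```text
time_s: 28.6
position: [0.3004, 0.4843, 0.1762]
tool_rot: [[-1.0, -0.002, 0.0], [-0.002, 1.0, -0.0], [-0.0, -0.0, -1.0]]
ft_force: [1.3, -1.0, -0.3]
grip_width: 0.052
gripper_force: 0.0
```

Run:
```python
from h import *
p=[shot("top"),shot("scene")]; o=np.zeros((600,800,3),np.uint8)
o[:300]=cv2.resize(p[0]["color"][115:281,130:520],(800,300),interpolation=cv2.INTER_CUBIC)
o[300:]=cv2.resize(p[1]["color"][180:370,110:530],(800,300),interpolation=cv2.INTER_CUBIC)
cv2.imwrite("pics/end.png",o)
for n,z in (("old_spool",.004),("new_spool",.004),("small_reel",.004),("flux_tin",.004),("tip_case",.004),("board",0)):
    print(n,[[(round(t["p"],2),np.round(at_z(q,t["location"],z),3)[:2].tolist()) for t in env.tip_of(n,q)[:3]] for q in p])
```

```text
old_spool [[(0.83, [0.573, -0.291]), (0.19, [0.605, 0.282])], [(0.91, [0.573, -0.287])]]
new_spool [[(0.87, [0.65, 0.195]), (0.76, [0.299, 0.168]), (0.69, [0.648, -0.276])], [(0.92, [0.645, -0.284]), (0.85, [0.309, 0.163]), (0.85, [0.657, 0.196])]]
small_reel [[(0.77, [0.603, 0.283])], [(0.76, [0.6, 0.283]), (0.54, [0.578, 0.113])]]
flux_tin [[(0.67, [0.573, 0.113])], [(0.78, [0.581, 0.116])]]
tip_case [[(0.68, [0.593, -0.117])], [(0.98, [0.594, -0.106]), (0.67, [0.577, 0.111])]]
board [[(0.92, [0.453, 0.005])], [(0.92, [0.444, 0.008])]]
```

View pics/end.png

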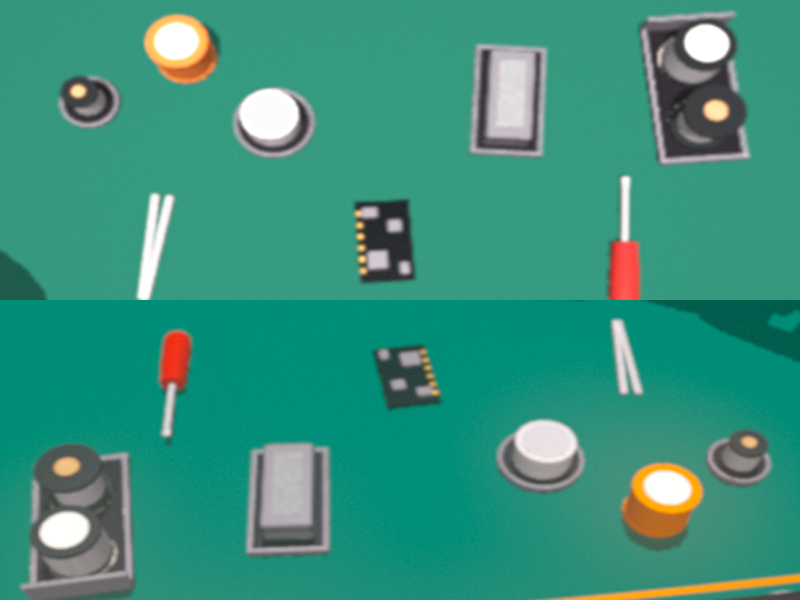

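The picture shows all five items seated: reel (80,95), tin (272,118), case (508,95), new spool rear (700,45) and old spool front (712,110). The board at (384,240) is where it was.

```bash
python3 -c "
from rig import env
print(env.close_job())"
```

```text
the job is handed in; nothing more can be done
None
```

The job is handed in at about 29 s of the 104 s allowed: the started spool is on the front ring with the new spool behind it, the flux tin, small reel and tip case are in their matching holders, and the board was left alone; the last pictures show everything upright, but no verdict came back.

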